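Unbolt and slide open the ear-bar case

TASK

Open the small instrument case on the bench: with one fingertip hold its long spring safety catch down while the other fingertip pushes the thumb tab of the bolt all the way back, away from the lid, then let go so that the catch springs up again and keeps the bolt back. Then push the sliding lid by its ridge until it is fully open. Nothing needs to be picked up: leave the loose vials and forceps on and around the case where they are.

Things in the scene. Friction and masses are not known exactly. Their poses are not given: they have to be found in the camera images.
- case: Grey instrument case, fixed to the bench, 190 (x) x 240 (y) x 40 mm high, with a covered well for ear bars at its near right and a lock deck on its far half. Origin at the centre of its underside, on the bench; case x points roughly away from the robot, y to the left, z up. Everything below is given in the case's own axes. Deck top is at z = 40 mm, sliding lid top at z = 46 mm, bolt guides and the lid's keeper reach z = 55 mm.
- catch_top (a point): Middle of the top of the safety catch: a black ribbed bar, 84 mm long in x (from case x = -10 to 74 mm), 28 mm wide in y (centred at case y = -8 mm), top at z = 68 mm when up. It is pressed straight down against a spring (4 N at first, 8 N at the 10 mm stop); a finger may slide along it while holding it down. The point moves with the bar.
- catch (a joint): How far the catch is pressed down, m: 0 up, 0.010 at its stop. Under about 0.006 its tooth stops the bolt; it springs back by itself when let go, in front of the bolt's lug once the bolt is back by 0.033 or more (before that it comes to rest on the lug and stays part way down).
- tab_face (a point): Middle of the top edge of the thumb tab's upright face, the one that is pushed (it looks along case -x). The steel tab stands on the bolt at case y = -70 mm, 62 mm to the right of the catch's middle line, is 24 mm wide in y and reaches z = 82 mm; its face is clear from z = 56 mm up, and a sloping brace is behind it. With the bolt shut the face is at case x = 20 mm; the space before it, over the guide and keeper, is free above z = 55 mm. Moves with the bolt.
- bolt (a joint): Travel of the bolt along case +x (away from the lid), m: about 0 shut (tip in the lid's keeper), 0.038 at its stop, fully back. Moves against about 2 N of friction and stays where it is left.
- ridge_face (a point): Middle of the top edge of the lid ridge's upright face, the one that is pushed (it looks along case -y, to the right). The ridge is 48 mm long in x (case x = -78 to -30 mm), reaches z = 74 mm, and its face is clear from the lid (z = 46 mm) up; a slope is behind it. With the lid shut the face is at case y = -57 mm. Moves with the lid.
- lid (a joint): Travel of the lid along case +y (to the left), m: 0 shut, 0.085 at its stop, fully open. About 2 N of friction; the bolt blocks it until drawn.
- vial_a: Small loose glass vial with grey cap, 22 mm across, 51 mm high, standing near the case's front left; origin at the centre of its base. To be left alone.
- vial_b: Small loose glass vial with red cap, 22 mm across, 51 mm high, standing to the right of the case; origin at the centre of its base. To be left alone.
- forceps: Loose straight forceps, 12 x 151 x 9 mm, lying along their own y in front of the case; origin at the centre of their underside. To be left alone.
- vial_c: Small loose glass vial with black cap, 22 mm across, 51 mm high, standing on the left part of the lock deck; origin at the centre of its base (case z = 40 mm). To be left alone.

How it is judged:
By the outcome, as a careful person would: the job done as asked, in the order asked, and still so for the second after the job is handed in, with the robot touching nothing.
It also fails if it takes over 51 s, if anything falls off the work surface, if the arm or the gripper's body presses on something with over 40 N, if the wrist force passes 120 N, or if a joint passes its speed limit or range.

ROBOT

A 6-joint arm with a two-finger parallel gripper is mounted at the origin on a cart in front of the work surface, level with it; the furniture and walls round the work are solid. World frame = base frame: x ahead of the robot, y to its left, z up, the work surface at z = 0. Lengths are in m, angles in rad, forces in N, time in s.
With the tool pointing down it reaches from about 0.3 to 0.875 m from the base axis. Payload 6.4 kg.
Tool frame: the origin (TCP) lies midway between the tips of the shut fingers; the grasp point (between the pads) lies arm.pinch_z behind it (arm.pinch_z is the distance from the TCP to the grasp point, in m); z points along the fingers, y is the direction in which the jaws open and shut (so a half turn about z gives the same grasp; the last joint's range is limited). The gripper opens to 85 mm and grips with 20 to 120 N. Pads are 22 mm wide; open, the fingers measure 114 mm over their backs; the gripper's body (76 mm by 85 mm) begins 54 mm behind the grasp point. The pads swing forward as they close: fully open they stand 13 mm farther back than shut.
Start: joints at [1.092, 0.181, 1.607, -0, 1.354, -0.206], TCP at [0.155, 0.554, 0.231] pointing down, gripper open.
Joint ranges: [-2.99, 2.99], [-0.89, 2.07], [0.3, 2.58], [-1.14, 4.28], [0, 2.63], [-3.12, 3.12]. Speed limits (rad/s): [2.57, 2.57, 3.01, 3.14, 3.14, 3.14].

INTERFACE

Orientations are given as a 3x3 rotation matrix whose columns are the frame's x, y, z axes.
In Python, from bench import get_obs, optics, arm gives the robot as it stands.
- The arm moves only by the shell command python3 -m inch 'ROWS'. ROWS is JSON, a list of rows, each an object with "angular": the turn, a rotation vector about the world's x, y, z in rad, a list of three; "xyz": the shift along the world's x, y, z in mm, a list of three; "grip": the opening, from 0 (shut) to 1 (fully open). A call has 1 to 5 rows; each row shifts and turns the commanded pose from where the row before left it; what a row does not reach is not made up. A row lasts 1/10 s, in which the tool goes at most 50 mm and 8.59 degrees, less where a joint would pass 70% of its speed; a pose out of reach is approached as far as the arm can. A call is refused whole if a number of a shift passes 50 or a number of a turn 0.15, either way. A call with a gripper value outside its range is refused whole. The fingers move at their own pace and stop on an object; the grip force is fixed at half the most. Time passes only in rows, so rows that do not move let the fingers close. It gives the time, the measured TCP pose, the force and the opening at its end, in the units of the state.
- get_obs(): the state, without advancing time (a new reading comes with each control period).
- optics.get_image(name): name is "scene" or "top"; returns the picture (480x640x3 uint8, red, green, blue); there is no depth.
- optics.get_calibration(name): a dict with "mtx" (3x3 intrinsics, pixels), "D" ([k1, k2, p1, p2, k3] as OpenCV has them; the pictures are not rectified), "extrinsics" (4x4, takes a point from camera to world coordinates). Camera axes: x right, y down, z forward; pixel columns grow to the right and rows downward; lengths in m; the calibration is good to about 2 mm. A picture is of the moment at which its call begins. get_calibration takes no time and is no camera call.
- arm.hand_in(): hands the job in, once; it reports no verdict.
Trained networks look in the newest picture that a camera, given by its name, has taken for a name from the list of things; names that differ only in an ending like _2 or _b are one class to them, and where a whole thing is asked for, a point or a joint stands for the part that bears it (a point fixed in the world has none). Each returns a list of dicts, best first, with "conf" (0 to 1); they miss things now and then, are a little off and sometimes report something else, mostly with a low value. They report only what shows in the picture. A call takes as long as a camera call.
- optics.look_for(camera, thing): "centre" ([column, row] in pixels, amid what is visible of it).
The state is a dict: "time_s": time; "qpos": joint angles; "dq": joint speeds; "tau": joint torques, N m; "tcp_pos": TCP position; "eef_rot": TCP orientation; "force": force on the tool from outside, world axes, zero at the start; "moment": the same for the moment, N m; "grip_width": finger opening in m.
Only numpy, scipy, OpenCV 4.12 (cv2) and the standard library are available. Lean on these libraries where they do the work, as an engineer would, in place of code of your own. Each camera call takes 0.05 s, during which the arm holds its last target.

## Working session

There is one attempt and no reset: what is moved stays moved. The work goes in short steps, Python scripts to look and compute and a shell command to move; the robot and the scene stay as the last step left them, time stands still between calls to the robot, and variables do not carry over. Pictures are saved under pics/ and viewed, and the job is handed in when it is done.

```bash
ls; mkdir -p pics
python3 - <<'E'
from bench import get_obs, optics, arm
import cv2, numpy as np
o=get_obs(); print({k:np.round(v,4).tolist() for k,v in o.items()}, arm.pinch_z)
for n in ("scene","top"):
    im=optics.get_image(n); cv2.imwrite(f"pics/{n}0.png",im[:,:,::-1])
    c=optics.get_calibration(n); print(n,np.round(c["mtx"],1).tolist(),c["D"],np.round(c["extrinsics"],4).tolist())
E
```

```text
pics
{'time_s': 0.0, 'qpos': [1.0917, 0.1816, 1.608, -0.0, 1.3538, -0.2063], 'dq': [0.0016, 0.0006, 0.0008, 0.0022, 0.0001, -0.0003], 'tau': [0.0004, -44.4884, -35.1329, -0.0, 0.0093, -0.0], 'tcp_pos': [0.1546, 0.5532, 0.2304], 'eef_rot': [[-0.963, 0.2694, -0.0008], [0.2694, 0.963, -0.0016], [0.0003, -0.0017, -1.0]], 'force': [-0.8345, 0.0752, 0.0897], 'moment': [-0.0198, -0.0088, 0.0431], 'grip_width': 0.0852} 0.0187
scene [[581.3, 0.0, 324.4], [0.0, 581.3, 236.6], [0.0, 0.0, 1.0]] [0.05848066 0.         0.         0.         0.        ] [[0.8018, -0.4587, 0.3829, 0.2155], [-0.5975, -0.6085, 0.5222, -0.6171], [-0.0065, -0.6475, -0.762, 0.7327], [0.0, 0.0, 0.0, 1.0]]
top [[504.3, 0.0, 322.0], [0.0, 504.3, 237.7], [0.0, 0.0, 1.0]] [0.01196598 0.         0.         0.         0.        ] [[0.0187, -0.994, 0.1079, 0.4261], [-0.9998, -0.0184, 0.0034, -0.1739], [-0.0014, -0.108, -0.9942, 0.9209], [0.0, 0.0, 0.0, 1.0]]
```

View pics/scene0.png

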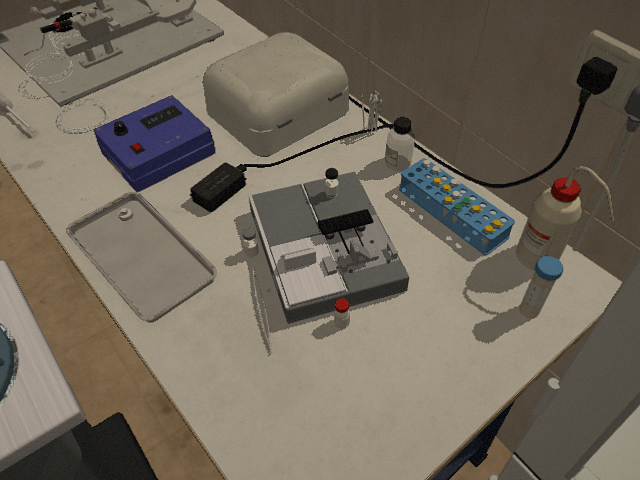

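View pics/top0.png

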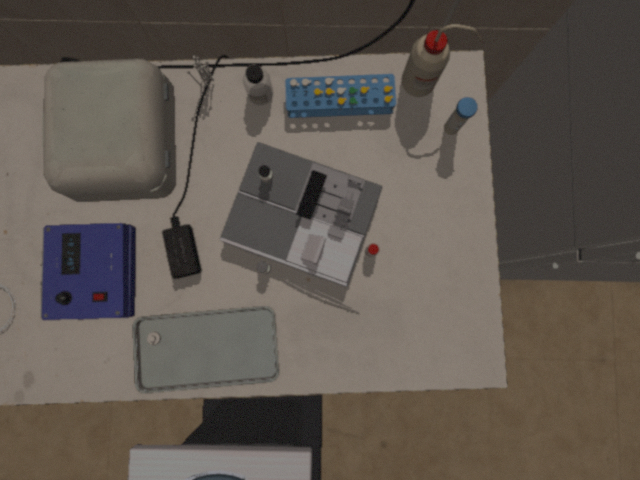

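The scene camera shows the case at about (330,245) px, with the catch (black bar) at (345,222). In the top view the case is at about (302,212) and the catch at (313,194). I'll zoom in next.

Run:
```python
import cv2
a=cv2.imread("pics/top0.png")[130:320,210:400]; cv2.imwrite("pics/topz.png",cv2.resize(a,None,fx=3.15,fy=3.15,interpolation=cv2.INTER_CUBIC))
a=cv2.imread("pics/scene0.png")[160:340,230:430]; cv2.imwrite("pics/scz.png",cv2.resize(a,None,fx=3.2,fy=3.2,interpolation=cv2.INTER_CUBIC))
```

```text
(no output)
```

View pics/topz.png

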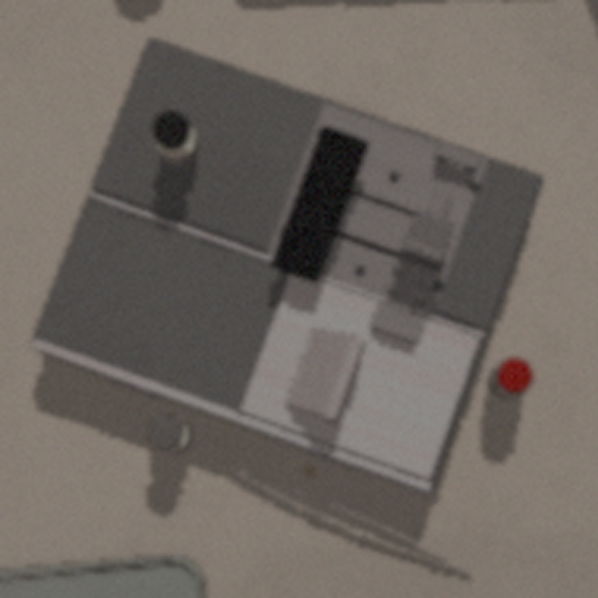

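View pics/scz.png

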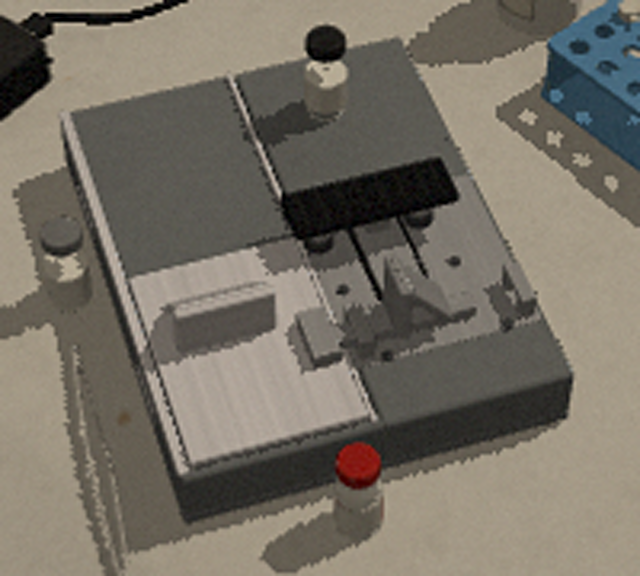

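```bash
cat > h.py <<'E'
import numpy as np, cv2, json
from bench import optics
from scipy.optimize import least_squares
def proj(n,P):
    c=optics.get_calibration(n); T=np.linalg.inv(np.array(c["extrinsics"]))
    r,_=cv2.Rodrigues(T[:3,:3]); return cv2.projectPoints(np.array(P,float).reshape(-1,1,3),r,T[:3,3],np.array(c["mtx"]),np.array(c["D"],float))[0].reshape(-1,2)
def c2w(p,P):
    P=np.array(P,float)/1000; c,s=np.cos(p[2]),np.sin(p[2])
    return P@np.array([[c,-s,0],[s,c,0],[0,0,1]]).T+[p[0],p[1],0]
E
python3 - <<'E'
from h import *
top=[((150,40),(95,120,40)),((541,177),(95,-120,40)),((37,345),(-95,120,40)),((432,488),(-95,-120,40)),((326,128),(74,6,68)),((367,140),(74,-22,68)),((275,265),(-10,6,68)),((318,280),(-10,-22,68))]
sc=[((402,38),(95,120,40)),((573,377),(95,-120,40)),((185,478),(-95,-120,40)),((65,115),(-95,120,40)),((283,197),(-10,6,68)),((443,158),(74,6,68))]
tp=np.array([a for a,_ in top])/3.15+[210,130]; sp=np.array([a for a,_ in sc])/3.2+[230,160]
f=lambda p:np.r_[proj("top",c2w(p,[b for _,b in top]))-tp, proj("scene",c2w(p,[b for _,b in sc]))-sp].ravel()
r=least_squares(f,[.45,-.13,-.3],loss="soft_l1"); p=r.x; print(p); print(np.round(f(p).reshape(-1,2),1).tolist())
np.save("pose.npy",p)
for n in("top","scene"):
    im=cv2.imread(f"pics/{n}0.png"); im=cv2.resize(im,None,fx=4,fy=4,interpolation=cv2.INTER_CUBIC)
    pts=[(95,120,40),(95,-120,40),(-95,120,40),(-95,-120,40),(74,6,68),(74,-22,68),(-10,6,68),(-10,-22,68),(20,-58,82),(20,-82,82),(-78,-57,74),(-30,-57,74),(-78,-57,46),(-30,-57,46)]
    for q in proj(n,c2w(p,pts)): cv2.circle(im,tuple(int(v) for v in q*4+2),3,(0,255,0),-1)
    x,y=(210,130) if n=="top" else (235,165)
    cv2.imwrite(f"pics/{n}fit.png",im[y*4-40:y*4+560,x*4:x*4+760])
for n in ["catch_top","tab_face","ridge_face"]:
    for c in("top","scene"): print(n,c,optics.look_for(c,n)[:2])
print(proj("top",c2w(p,[(32,-8,68),(20,-70,82),(-54,-57,74)])),proj("scene",c2w(p,[(32,-8,68),(20,-70,82),(-54,-57,74)])))
print(np.round(c2w(p,[(32,-8,68),(20,-70,82),(-54,-57,74),(58,-70,82)]),4))
E
```

```text
[ 0.56637799 -0.13660529 -0.33130137]
[[1.0, -2.4], [3.2, -0.8], [-1.6, -0.3], [1.7, 1.4], [0.5, -2.0], [2.8, -0.4], [-0.2, -0.3], [1.5, 0.5], [-0.7, -1.3], [0.8, -0.6], [-2.6, 1.5], [-2.9, -0.9], [-2.3, -1.1], [-1.0, -1.3]]
catch_top top [{'centre': [315.8, 197.9], 'conf': 0.97}, {'centre': [261.8, 266.4], 'conf': 0.67}]
catch_top scene [{'centre': [347.5, 220.9], 'conf': 0.78}, {'centre': [307.3, 270.9], 'conf': 0.62}]
tab_face top [{'centre': [344.9, 208.2], 'conf': 0.53}]
tab_face scene [{'centre': [356.5, 257.1], 'conf': 0.63}, {'centre': [332.2, 183.1], 'conf': 0.43}]
ridge_face top [{'centre': [323.0, 246.8], 'conf': 0.8}, {'centre': [264.3, 264.5], 'conf': 0.32}]
ridge_face scene [{'centre': [307.3, 271.3], 'conf': 0.68}]
[[313.25184071 193.86761303]
 [345.22959395 211.28346534]
 [322.89774053 250.22409791]] [[344.91352492 220.60665008]
 [351.23272102 246.35435589]
 [299.84481932 255.48365087]]
[[ 0.594  -0.1546  0.068 ]
 [ 0.5625 -0.2093  0.082 ]
 [ 0.4968 -0.1729  0.074 ]
 [ 0.5985 -0.2217  0.082 ]]
```

View pics/topfit.png

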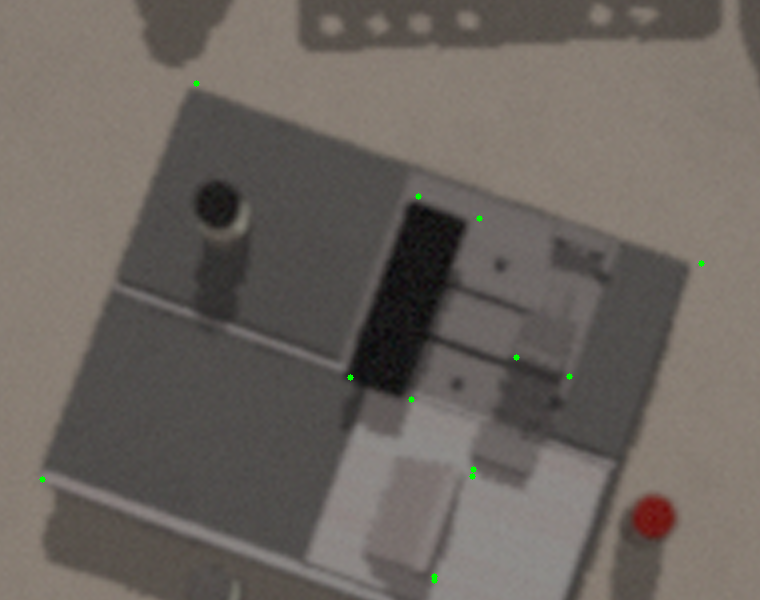

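View pics/scenefit.png

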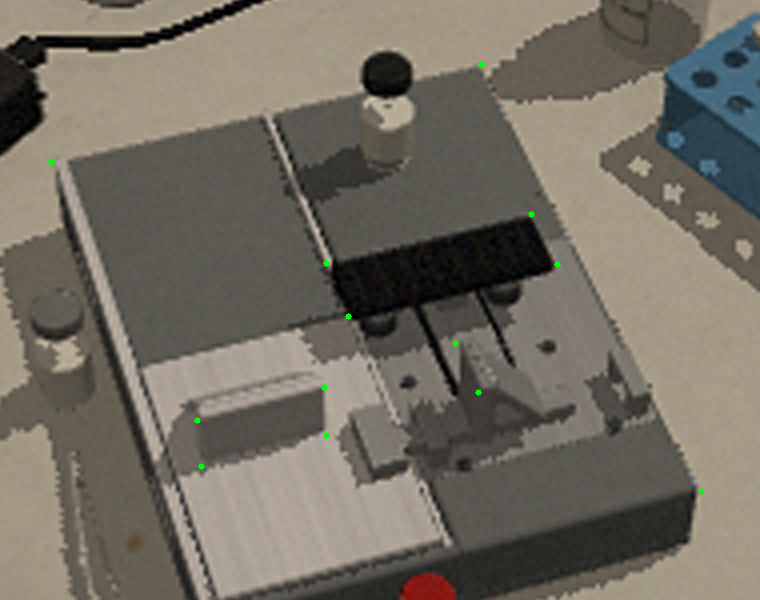

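Run:
```python
from h import *
C=[(95,120,40),(95,-120,40),(-95,120,40)]
K=[(74,6,68),(74,-22,68),(-10,6,68),(-10,-22,68)]
# clicks in the 4x overlay, converted ((u+.5)/4-.5), offsets
top=[((190,89),C[0]),((691,263),C[1]),((42,477),C[2]),((415,201),K[0]),((467,219),K[1]),((352,378),K[2]),((406,396),K[3])]
sc=[((478,68),C[0]),((697,495),C[1]),((57,160),C[2]),((526,219),K[0]),((553,263),K[1]),((333,266),K[2]),((347,316),K[3])]
tp=(np.array([a for a,_ in top])+[840,480]+.5)/4-.5; sp=(np.array([a for a,_ in sc])+[940,620]+.5)/4-.5
D={"top":(tp,[b for _,b in top]),"scene":(sp,[b for _,b in sc])}
def g(n,p,z=0): 
    w=c2w(p,D[n][1]); w[:,2]+=z; return proj(n,w)-D[n][0]
for names in (["top"],["scene"],["top","scene"]):
  for free in (0,1):
    f=lambda p:np.concatenate([g(n,p,p[3]*free) for n in names]).ravel()
    r=least_squares(f,[.56,-.13,-.33,0],loss="soft_l1"); print(names,free,np.round(r.x,4),"rms",np.sqrt(np.mean(f(r.x)**2))); print(np.round(f(r.x).reshape(-1,2),1).tolist())
```

```text
['top'] 0 [ 0.5657 -0.1348 -0.3249  0.    ] rms 0.9560958364590478
[[0.0, -1.0], [1.4, -0.2], [-0.8, 1.3], [-0.7, -1.0], [1.6, -0.1], [-1.6, 0.1], [0.3, 1.1]]
['top'] 1 [ 0.5687 -0.1339 -0.325  -0.0146] rms 0.6678994877679877
[[0.6, -0.2], [-0.1, -0.1], [0.4, 0.4], [-1.0, -0.6], [1.0, 0.2], [-1.6, -0.3], [0.0, 0.6]]
['scene'] 0 [ 0.5654 -0.1368 -0.3393  0.    ] rms 0.9180424658951105
[[1.1, -0.6], [0.1, -0.2], [-1.4, 0.3], [1.0, -0.7], [0.5, 1.0], [-2.2, -0.4], [-0.3, 0.3]]
['scene'] 1 [ 0.5704 -0.131  -0.337  -0.0087] rms 0.7501213365362058
[[0.9, 0.0], [-0.5, -1.0], [-0.3, 0.8], [0.8, -0.6], [0.3, 1.0], [-1.7, -0.3], [0.1, 0.2]]
['top', 'scene'] 0 [ 0.5657 -0.1358 -0.331   0.    ] rms 1.1065152805165421
[[1.0, -1.2], [2.1, 0.3], [-0.4, 0.8], [0.2, -0.9], [2.4, 0.0], [-1.0, 0.1], [0.9, 1.1], [0.2, -1.1], [0.3, -1.3], [-2.1, 0.3], [0.6, -1.4], [0.2, 0.2], [-2.4, -0.8], [-0.4, -0.2]]
['top', 'scene'] 1 [ 0.5673 -0.1342 -0.3309 -0.0045] rms 0.8989119956573087
[[0.5, -1.3], [0.9, -0.0], [-0.7, 0.2], [-0.7, -1.2], [1.5, -0.2], [-1.8, -0.4], [0.0, 0.6], [0.2, -0.1], [0.0, -0.7], [-1.5, 1.2], [0.6, -0.5], [0.2, 1.1], [-2.2, 0.1], [-0.2, 0.7]]
```

```bash
cat >> h.py <<'E'
POSE=np.array([.5662,-.135,-.331])
def st():
    from bench import get_obs
    o=get_obs(); R=np.array(o["eef_rot"]); c,s=np.cos(POSE[2]),np.sin(POSE[2])
    d=np.array(o["tcp_pos"])-[POSE[0],POSE[1],0]
    case=np.array([c*d[0]+s*d[1],-s*d[0]+c*d[1],d[2]])*1000
    F=np.array(o["force"]); Fc=[c*F[0]+s*F[1],-s*F[0]+c*F[1],F[2]]
    print("t",round(o["time_s"],2),"case",np.round(case,1),"Fcase",np.round(Fc,1),"M",np.round(o["moment"],2),"w",round(o["grip_width"]*1000,1),"yaw err",round(POSE[2]-np.arctan2(-R[0,1],R[1,1]),4),"z",np.round(R[:,2],4))
    return case
def to(x,y,z):
    k=st(); d=np.array([x,y,z])-k; c,s=np.cos(POSE[2]),np.sin(POSE[2])
    print("world shift mm",np.round([c*d[0]-s*d[1],s*d[0]+c*d[1],d[2]],1))
E
python3 -c "
from h import *
to(0,-39,150)"
```

```text
t 0.4 case [-612.8  517.6  231.1] Fcase [ 0.3 -0.1 -0. ] M [-0.    0.04 -0.02] w 85.6 yaw err -0.0582 z [-1.e-04 -2.e-04 -1.e+00]
world shift mm [ 398.6 -725.6  -81.1]
```

```bash
python3 -m inch '[{"angular":[0,0,-0.02],"xyz":[22,-40,0],"grip":0.56},{"angular":[0,0,-0.02],"xyz":[22,-40,0],"grip":0.56},{"angular":[0,0,-0.018],"xyz":[22,-40,0],"grip":0.56},{"angular":[0,0,0],"xyz":[22,-40,0],"grip":0.56},{"angular":[0,0,0],"xyz":[22,-40,0],"grip":0.56}]'; python3 -c "
from h import *
to(0,-39,150)"
```

```text
time_s: 0.9
tcp_pos: [0.2653, 0.3523, 0.2314]
eef_rot: [[-0.946, 0.324, 0.001], [0.324, 0.946, 0.0], [-0.0, 0.0, -1.0]]
force: [1.0, 0.4, -0.3]
grip_width: 0.0477
t 0.9 case [-442.9  363.   231.4] Fcase [ 0.8  0.7 -0.3] M [ 0.02 -0.07  0.02] w 47.7 yaw err -0.0009 z [ 6.e-04  3.e-04 -1.e+00]
world shift mm [ 288.2 -524.1  -81.4]
```

Tracking is good and the opening reads 47.7 mm, as planned.

```bash
python3 -m inch '[{"angular":[0,0,0],"xyz":[22,-40,0],"grip":0.56},{"angular":[0,0,0],"xyz":[22,-40,0],"grip":0.56},{"angular":[0,0,0],"xyz":[22,-40,0],"grip":0.56},{"angular":[0,0,0],"xyz":[22,-40,0],"grip":0.56},{"angular":[0,0,0],"xyz":[22,-40,0],"grip":0.56}]' >/dev/null;  python3 -m inch '[{"angular":[0,0,0],"xyz":[22,-40,-10],"grip":0.56},{"angular":[0,0,0],"xyz":[22,-40,-10],"grip":0.56},{"angular":[0,0,0],"xyz":[22,-40,-10],"grip":0.56},{"angular":[0,0,0],"xyz":[22,-40,-10],"grip":0.56},{"angular":[0,0,0],"xyz":[22,-40,-10],"grip":0.56}]'; python3 -c "
from h import *
to(0,-39,125)"
```

```text
time_s: 1.9
tcp_pos: [0.4857, -0.0482, 0.1811]
eef_rot: [[-0.946, 0.325, 0.001], [0.325, 0.946, -0.0], [-0.001, 0.0, -1.0]]
force: [1.3, 0.9, 0.7]
grip_width: 0.0479
t 1.9 case [-104.4   55.9  181.1] Fcase [0.9 1.2 0.7] M [ 0.04 -0.02  0.04] w 47.9 yaw err 0.0003 z [ 8.e-04 -1.e-04 -1.e+00]
world shift mm [  67.9 -123.7  -56.1]
```

```bash
python3 -m inch '[{"angular":[0,0,0],"xyz":[18,-32,-16],"grip":0.56},{"angular":[0,0,0],"xyz":[18,-32,-16],"grip":0.56},{"angular":[0,0,0],"xyz":[18,-32,-16],"grip":0.56},{"angular":[0,0,0],"xyz":[14,-28,-8],"grip":0.56},{"angular":[0,0,0],"xyz":[0,0,0],"grip":0.56}]'; python3 -c "
from h import *
to(0,-39,80)
for n in ('top','scene'):
    im=optics.get_image(n); x,y=(210,130) if n=='top' else (230,130)
    cv2.imwrite(f'pics/{n}1.png',cv2.resize(im[y:y+190,x:x+220,::-1],None,fx=3,fy=3,interpolation=cv2.INTER_CUBIC))
"
```

```text
time_s: 2.4
tcp_pos: [0.5534, -0.1735, 0.1238]
eef_rot: [[-0.945, 0.328, -0.001], [0.328, 0.945, -0.0], [0.001, -0.001, -1.0]]
force: [-0.4, -0.1, -0.2]
grip_width: 0.0479
t 2.4 case [  0.5 -40.6 123.8] Fcase [-0.3 -0.2 -0.2] M [0.04 0.03 0.01] w 47.9 yaw err 0.003 z [-9.e-04 -3.e-04 -1.e+00]
world shift mm [  0.1   1.6 -43.8]
```

View pics/top1.png

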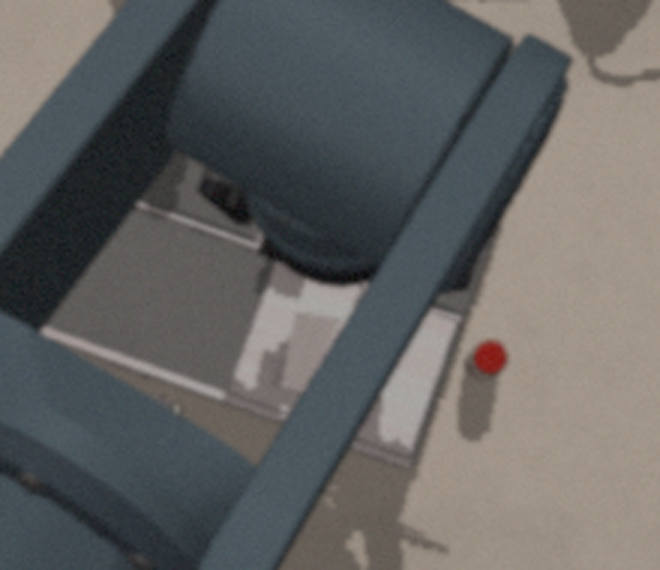

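View pics/scene1.png

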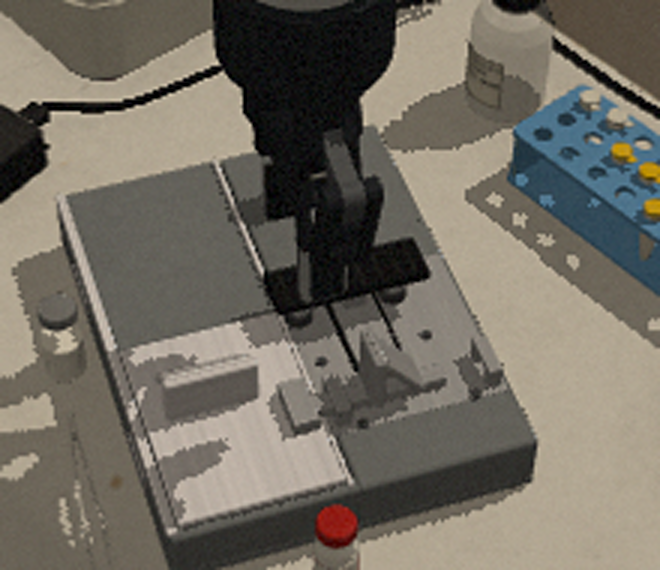

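The scene view shows the left finger above the near part of the catch, around (320,290), and the right finger short of the tab at (375,340). I'll descend now, then press gently.

```bash
python3 -m inch '[{"angular":[0,0,0],"xyz":[0,1.5,-15],"grip":0.56},{"angular":[0,0,0],"xyz":[0,0,-15],"grip":0.56},{"angular":[0,0,0],"xyz":[0,0,-14],"grip":0.56},{"angular":[0,0,0],"xyz":[0,0,0],"grip":0.56}]'; python3 -c "
from h import *
to(0,-39,70)
for n in ('scene',):
    im=optics.get_image(n); x,y=(270,180)
    cv2.imwrite(f'pics/{n}2.png',cv2.resize(im[y:y+120,x:x+150,::-1],None,fx=5,fy=5,interpolation=cv2.INTER_CUBIC))
"
```

```text
time_s: 2.9
tcp_pos: [0.5508, -0.167, 0.0782]
eef_rot: [[-0.946, 0.324, -0.005], [0.324, 0.946, 0.003], [0.005, 0.001, -1.0]]
force: [-0.2, 1.0, -0.8]
grip_width: 0.0479
t 2.9 case [ -4.2 -35.3  78.2] Fcase [-0.5  0.9 -0.8] M [-0.01 -0.02  0.02] w 47.9 yaw err -0.001 z [-0.0047  0.0026 -1.    ]
world shift mm [ 2.7 -4.9 -8.2]
```

View pics/scene2.png

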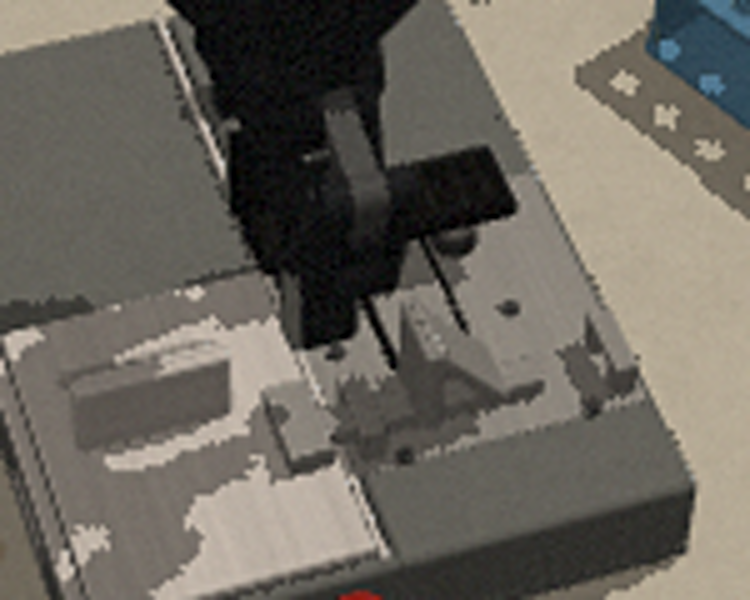

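The right finger's tip is at about (325,335) px, in front of the tab at (420,320). The measured pose has drifted about 5 mm, so I'll let it settle and read again.

```bash
python3 -m inch '[{"angular":[0,0,0],"xyz":[0,0,0],"grip":0.56},{"angular":[0,0,0],"xyz":[0,0,0],"grip":0.56}]'; python3 -c "
from h import *
to(0,-39,70)"
```

```text
time_s: 3.15
tcp_pos: [0.5534, -0.1689, 0.0819]
eef_rot: [[-0.946, 0.325, 0.001], [0.325, 0.946, -0.001], [-0.001, -0.0, -1.0]]
force: [1.0, -0.2, 1.2]
grip_width: 0.048
t 3.15 case [ -1.1 -36.2  81.9] Fcase [1.  0.1 1.2] M [ 0.01  0.02 -0.05] w 48.0 yaw err -0.0004 z [ 1.1e-03 -6.0e-04 -1.0e+00]
world shift mm [  0.1  -3.  -11.9]
```

```bash
python3 -m inch '[{"angular":[0,0,0],"xyz":[1,-2,-4],"grip":0.56},{"angular":[0,0,0],"xyz":[1,-2,-4],"grip":0.56},{"angular":[0,0,0],"xyz":[0,0,-4],"grip":0.56},{"angular":[0,0,0],"xyz":[0,0,-3],"grip":0.56},{"angular":[0,0,0],"xyz":[0,0,0],"grip":0.56}]'; python3 -c "
from h import *
to(0,-39,60)"
```

```text
time_s: 3.65
tcp_pos: [0.5547, -0.1727, 0.0658]
eef_rot: [[-0.946, 0.325, -0.0], [0.325, 0.946, 0.0], [0.001, 0.0, -1.0]]
force: [-0.8, 0.4, 0.5]
grip_width: 0.0479
t 3.65 case [  1.4 -39.4  65.8] Fcase [-0.9  0.1  0.5] M [-0.01  0.01  0.02] w 47.9 yaw err -0.0 z [-5.e-04  3.e-04 -1.e+00]
world shift mm [-1.2  0.8 -5.8]
```

```bash
python3 -m inch '[{"angular":[0,0,0],"xyz":[0,0,-2],"grip":0.56},{"angular":[0,0,0],"xyz":[0,0,-2],"grip":0.56},{"angular":[0,0,0],"xyz":[0,0,0],"grip":0.56}]'; python3 -c "
from h import *
st()";python3 -m inch '[{"angular":[0,0,0],"xyz":[0,0,-2],"grip":0.56},{"angular":[0,0,0],"xyz":[0,0,-2],"grip":0.56},{"angular":[0,0,0],"xyz":[0,0,0],"grip":0.56}]'; python3 -c "
from h import *
st()"
```

```text
time_s: 3.95
tcp_pos: [0.555, -0.1728, 0.0625]
eef_rot: [[-0.946, 0.325, 0.0], [0.325, 0.946, -0.0], [-0.0, -0.0, -1.0]]
force: [-2.3, 1.0, 4.6]
grip_width: 0.0479
t 3.95 case [  1.7 -39.4  62.5] Fcase [-2.5  0.2  4.6] M [0.15 0.22 0.05] w 47.9 yaw err -0.0003 z [ 2.e-04 -1.e-04 -1.e+00]
time_s: 4.25
tcp_pos: [0.555, -0.1728, 0.0586]
eef_rot: [[-0.946, 0.325, 0.0], [0.325, 0.946, -0.0], [-0.0, -0.0, -1.0]]
force: [-3.3, 0.1, 6.4]
grip_width: 0.0475
t 4.25 case [  1.7 -39.4  58.6] Fcase [-3.2 -0.9  6.4] M [0.25 0.29 0.09] w 47.5 yaw err -0.0003 z [ 3.e-04 -2.e-04 -1.e+00]
```

```bash
python3 -m inch '[{"angular":[0,0,0],"xyz":[0,0,-2],"grip":0.56},{"angular":[0,0,0],"xyz":[0,0,-1],"grip":0.56},{"angular":[0,0,0],"xyz":[0,0,0],"grip":0.56}]'; python3 -c "
from h import *
st()
im=optics.get_image('scene'); x,y=(270,180)
cv2.imwrite('pics/scene3.png',cv2.resize(im[y:y+120,x:x+150,::-1],None,fx=5,fy=5,interpolation=cv2.INTER_CUBIC))"
```

```text
time_s: 4.55
tcp_pos: [0.555, -0.1728, 0.0558]
eef_rot: [[-0.946, 0.325, 0.0], [0.325, 0.946, -0.0], [-0.0, -0.0, -1.0]]
force: [-2.2, 0.5, 7.3]
grip_width: 0.0478
t 4.55 case [  1.7 -39.4  55.8] Fcase [-2.2 -0.3  7.3] M [0.28 0.43 0.1 ] w 47.8 yaw err -0.0004 z [ 2.e-04 -2.e-04 -1.e+00]
```

View pics/scene3.png

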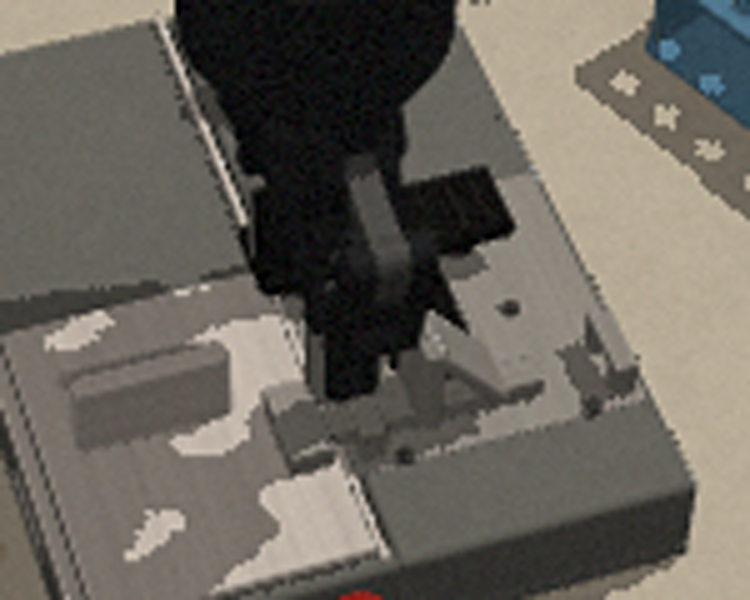

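The catch is visibly down; 7.3 N corresponds to about 8 mm. The right finger at (350,370) stands just before the tab face at (420,340). Next I'll push along case +x.

```bash
python3 -m inch '[{"angular":[0,0,0],"xyz":[3.8,-1.3,0],"grip":0.56},{"angular":[0,0,0],"xyz":[3.8,-1.3,0],"grip":0.56},{"angular":[0,0,0],"xyz":[3.8,-1.3,0],"grip":0.56},{"angular":[0,0,0],"xyz":[3.8,-1.3,0],"grip":0.56}]'; python3 -c "
from h import *
st()";python3 -m inch '[{"angular":[0,0,0],"xyz":[3.8,-1.3,0],"grip":0.56},{"angular":[0,0,0],"xyz":[3.8,-1.3,0],"grip":0.56},{"angular":[0,0,0],"xyz":[3.8,-1.3,0],"grip":0.56},{"angular":[0,0,0],"xyz":[0,0,0],"grip":0.56}]'; python3 -c "
from h import *
st()
im=optics.get_image('scene'); x,y=(270,180)
cv2.imwrite('pics/scene4.png',cv2.resize(im[y:y+120,x:x+150,::-1],None,fx=5,fy=5,interpolation=cv2.INTER_CUBIC))"
```

```text
time_s: 5.0
tcp_pos: [0.5688, -0.1773, 0.0554]
eef_rot: [[-0.946, 0.324, -0.003], [0.324, 0.946, 0.001], [0.004, 0.0, -1.0]]
force: [-8.6, 2.2, 9.6]
grip_width: 0.0478
t 5.0 case [ 16.2 -39.2  55.4] Fcase [-8.9 -0.7  9.6] M [0.51 1.17 0.09] w 47.8 yaw err -0.0007 z [-0.0035  0.0014 -1.    ]
time_s: 5.4
tcp_pos: [0.5807, -0.1814, 0.0554]
eef_rot: [[-0.946, 0.324, -0.002], [0.324, 0.946, 0.001], [0.003, 0.0, -1.0]]
force: [-5.2, 1.0, 6.9]
grip_width: 0.0476
t 5.4 case [ 28.8 -39.1  55.4] Fcase [-5.2 -0.7  6.9] M [0.49 0.8  0.13] w 47.6 yaw err -0.0006 z [-0.0024  0.0011 -1.    ]
```

View pics/scene4.png

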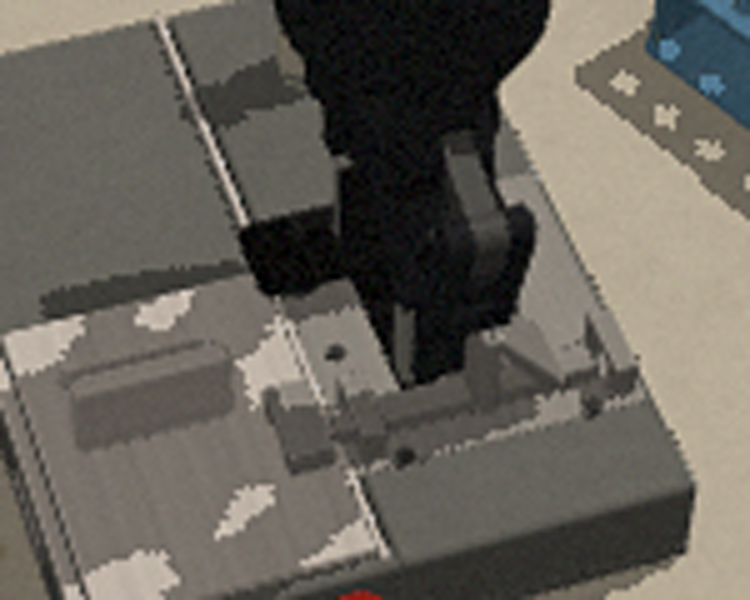

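The tab has moved back with the finger; its face is now at about (470,350). I'll keep pushing to the stop.

```bash
python3 -m inch '[{"angular":[0,0,0],"xyz":[3.8,-1.3,0],"grip":0.56},{"angular":[0,0,0],"xyz":[3.8,-1.3,0],"grip":0.56},{"angular":[0,0,0],"xyz":[3.8,-1.3,0],"grip":0.56},{"angular":[0,0,0],"xyz":[0,0,0],"grip":0.56}]'; python3 -c "
from h import *
st()";python3 -m inch '[{"angular":[0,0,0],"xyz":[2.8,-1,0],"grip":0.56},{"angular":[0,0,0],"xyz":[1.9,-0.6,0],"grip":0.56},{"angular":[0,0,0],"xyz":[0,0,0],"grip":0.56}]'; python3 -c "
from h import *
st()"
```

```text
time_s: 5.85
tcp_pos: [0.592, -0.1852, 0.0553]
eef_rot: [[-0.946, 0.324, -0.003], [0.324, 0.946, 0.001], [0.003, 0.0, -1.0]]
force: [-5.3, 1.9, 6.9]
grip_width: 0.0477
t 5.85 case [ 40.7 -39.1  55.3] Fcase [-5.6  0.1  6.9] M [0.5  0.79 0.09] w 47.7 yaw err -0.0005 z [-0.0025  0.0012 -1.    ]
time_s: 6.15
tcp_pos: [0.5964, -0.1866, 0.0552]
eef_rot: [[-0.946, 0.324, -0.003], [0.324, 0.946, 0.001], [0.003, 0.0, -1.0]]
force: [-6.2, 2.4, 8.1]
grip_width: 0.0479
t 6.15 case [ 45.3 -39.   55.2] Fcase [-6.7  0.3  8.1] M [0.54 0.97 0.15] w 47.9 yaw err -0.0006 z [-0.0032  0.0014 -1.    ]
```

```bash
python3 -m inch '[{"angular":[0,0,0],"xyz":[1.9,-0.6,0],"grip":0.56},{"angular":[0,0,0],"xyz":[0,0,0],"grip":0.56}]'; python3 -c "
from h import *
st()";python3 -m inch '[{"angular":[0,0,0],"xyz":[1.9,-0.6,0],"grip":0.56},{"angular":[0,0,0],"xyz":[0,0,0],"grip":0.56}]'; python3 -c "
from h import *
st()"
```

```text
time_s: 6.35
tcp_pos: [0.5982, -0.1873, 0.0552]
eef_rot: [[-0.946, 0.324, -0.003], [0.324, 0.946, 0.001], [0.004, 0.0, -1.0]]
force: [-6.7, 2.0, 7.7]
grip_width: 0.0477
t 6.35 case [ 47.3 -39.   55.2] Fcase [-7.  -0.3  7.7] M [0.48 1.04 0.11] w 47.7 yaw err -0.0006 z [-0.0033  0.0014 -1.    ]
time_s: 6.55
tcp_pos: [0.5991, -0.1875, 0.0552]
eef_rot: [[-0.946, 0.325, -0.006], [0.324, 0.946, 0.002], [0.006, 0.0, -1.0]]
force: [-12.0, 3.1, 11.6]
grip_width: 0.0478
t 6.55 case [ 48.1 -39.   55.2] Fcase [-12.3  -0.9  11.6] M [ 0.68  1.69 -0.01] w 47.8 yaw err -0.0005 z [-0.0057  0.0022 -1.    ]
```

```bash
python3 -m inch '[{"angular":[0,0,0],"xyz":[1.4,-0.5,0],"grip":0.56},{"angular":[0,0,0],"xyz":[0,0,0],"grip":0.56},{"angular":[0,0,0],"xyz":[0,0,0],"grip":0.56}]'; python3 -c "
from h import *
st()"
```

```text
time_s: 6.85
tcp_pos: [0.5991, -0.1876, 0.0551]
eef_rot: [[-0.946, 0.325, -0.009], [0.325, 0.946, 0.003], [0.009, 0.0, -1.0]]
force: [-17.0, 4.0, 15.2]
grip_width: 0.0478
t 6.85 case [ 48.2 -39.   55.1] Fcase [-17.3  -1.8  15.2] M [ 0.82  2.53 -0.11] w 47.8 yaw err -0.0005 z [-0.0087  0.0033 -1.    ]
```

Motion has stopped while the force keeps rising, so the bolt is at its stop. I'll ease off slightly and lift.

```bash
python3 -m inch '[{"angular":[0,0,0],"xyz":[-1.9,0.6,0],"grip":0.56},{"angular":[0,0,0],"xyz":[-1.9,0.6,1],"grip":0.56},{"angular":[0,0,0],"xyz":[-1,0.3,5],"grip":0.56},{"angular":[0,0,0],"xyz":[0,0,8],"grip":0.56},{"angular":[0,0,0],"xyz":[0,0,15],"grip":0.56}]'; python3 -m inch '[{"angular":[0,0,0],"xyz":[0,0,25],"grip":0.56},{"angular":[0,0,0],"xyz":[0,0,25],"grip":0.2},{"angular":[0,0,0],"xyz":[-25,-15,10],"grip":0},{"angular":[0,0,0],"xyz":[-30,-10,0],"grip":0},{"angular":[0,0,0],"xyz":[0,0,0],"grip":0}]'; python3 -c "
from h import *
to(-54,-85,110)
im=optics.get_image('scene'); x,y=(250,180)
cv2.imwrite('pics/scene5.png',cv2.resize(im[y:y+120,x:x+160,::-1],None,fx=5,fy=5,interpolation=cv2.INTER_CUBIC))"
```

```text
time_s: 7.35
tcp_pos: [0.5969, -0.187, 0.0836]
eef_rot: [[-0.946, 0.325, -0.003], [0.325, 0.946, 0.001], [0.003, 0.0, -1.0]]
force: [0.9, -0.1, -1.4]
grip_width: 0.0481
time_s: 7.85
tcp_pos: [0.5404, -0.2133, 0.1449]
eef_rot: [[-0.945, 0.326, -0.002], [0.326, 0.945, -0.0], [0.002, -0.001, -1.0]]
force: [-0.0, 0.1, -1.2]
grip_width: -0.0002
t 7.85 case [  1.1 -82.4 144.9] Fcase [-0.   0.1 -1.2] M [-0.05  0.04  0.03] w -0.2 yaw err 0.0015 z [-0.0017 -0.     -1.    ]
world shift mm [-52.9  15.4 -34.9]
```

View pics/scene5.png

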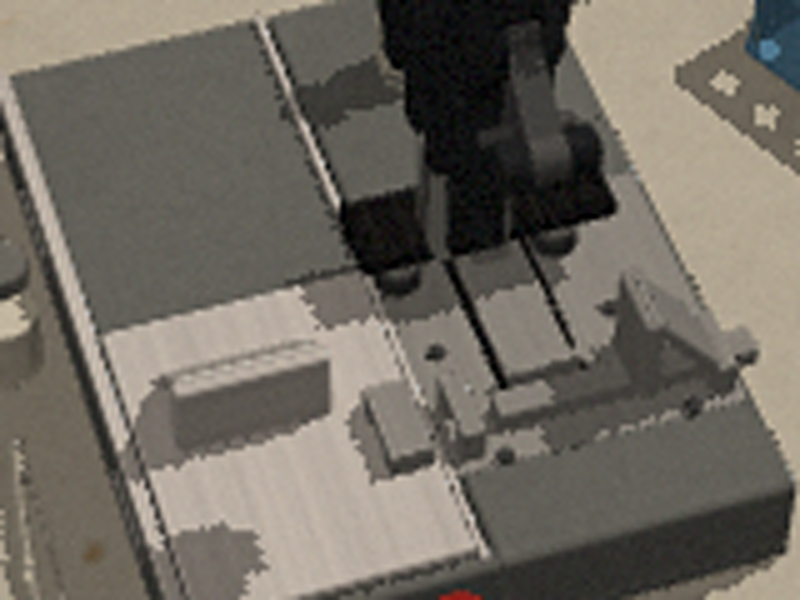

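The bolt is fully back, its tab around (640,310), and the catch has come up again at (480,230). Now for the ridge, around (250,390) here.

```bash
python3 -m inch '[{"angular":[0,0,0],"xyz":[-20,5,-5],"grip":0},{"angular":[0,0,0],"xyz":[-20,4,-10],"grip":0},{"angular":[0,0,0],"xyz":[-13,3,-15],"grip":0},{"angular":[0,0,0],"xyz":[-1,-1,-10],"grip":0},{"angular":[0,0,0],"xyz":[0,0,0],"grip":0}]'; python3 -c "
from h import *
to(-54,-88,56)
im=optics.get_image('scene'); x,y=(250,180)
cv2.imwrite('pics/scene6.png',cv2.resize(im[y:y+120,x:x+160,::-1],None,fx=5,fy=5,interpolation=cv2.INTER_CUBIC))"
```

```text
time_s: 8.4
tcp_pos: [0.4888, -0.201, 0.1031]
eef_rot: [[-0.946, 0.325, -0.002], [0.325, 0.946, 0.001], [0.002, 0.001, -1.0]]
force: [-0.3, 0.3, 0.0]
grip_width: -0.0001
t 8.4 case [-51.7 -87.6 103.1] Fcase [-0.4  0.2  0. ] M [-0.04  0.05  0.01] w -0.1 yaw err -0.0002 z [-0.0017  0.0014 -1.    ]
world shift mm [ -2.3   0.3 -47.1]
```

View pics/scene6.png

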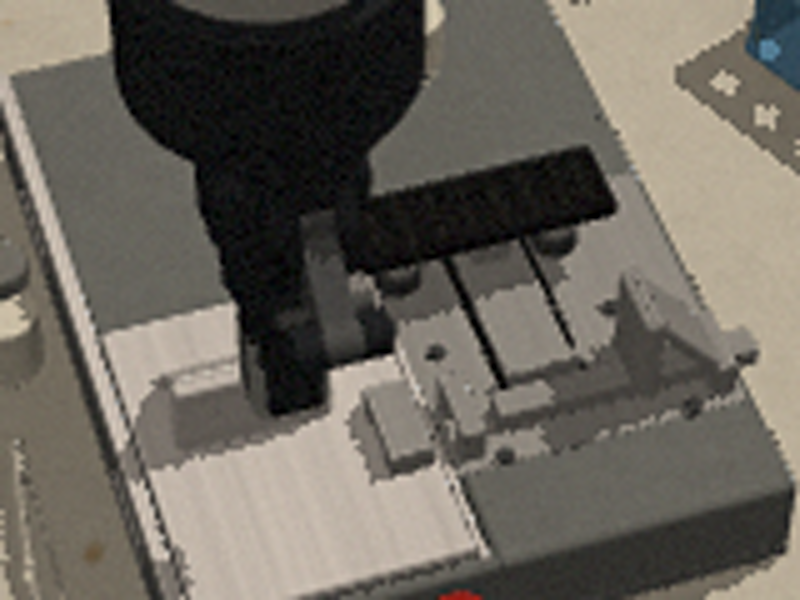

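```bash
python3 -m inch '[{"angular":[0,0,0],"xyz":[-2,-1,-14],"grip":0},{"angular":[0,0,0],"xyz":[0,0,-14],"grip":0},{"angular":[0,0,0],"xyz":[0,0,-11],"grip":0},{"angular":[0,0,0],"xyz":[0,0,-5],"grip":0},{"angular":[0,0,0],"xyz":[0,0,0],"grip":0}]'; python3 -c "
from h import *
to(-54,-70,57)"
```

```text
time_s: 8.95
tcp_pos: [0.4863, -0.202, 0.059]
eef_rot: [[-0.946, 0.325, -0.002], [0.325, 0.946, 0.001], [0.002, 0.001, -1.0]]
force: [0.3, 0.6, -0.6]
grip_width: 0.0
t 8.95 case [-53.8 -89.3  59. ] Fcase [ 0.1  0.6 -0.6] M [-0.   -0.06 -0.05] w 0.0 yaw err -0.0002 z [-0.002   0.0014 -1.    ]
world shift mm [ 6.1 18.4 -2. ]
```

```bash
python3 -m inch '[{"angular":[0,0,0],"xyz":[2,5.7,-1],"grip":0},{"angular":[0,0,0],"xyz":[2,5.7,0],"grip":0},{"angular":[0,0,0],"xyz":[1.6,4.7,0],"grip":0},{"angular":[0,0,0],"xyz":[1.6,4.7,0],"grip":0},{"angular":[0,0,0],"xyz":[1.6,4.7,0],"grip":0}]'; python3 -c "
from h import *
to(-54,15,57)
im=optics.get_image('scene'); x,y=(250,180)
cv2.imwrite('pics/scene7.png',cv2.resize(im[y:y+120,x:x+160,::-1],None,fx=5,fy=5,interpolation=cv2.INTER_CUBIC))"
```

```text
time_s: 9.45
tcp_pos: [0.4961, -0.177, 0.0597]
eef_rot: [[-0.946, 0.324, 0.0], [0.324, 0.946, -0.001], [-0.001, -0.001, -1.0]]
force: [-1.0, -1.6, 1.1]
grip_width: 0.0
t 9.45 case [-52.6 -62.5  59.7] Fcase [-0.4 -1.8  1.1] M [-0.35  0.09 -0.05] w 0.0 yaw err -0.0007 z [ 5.0e-04 -1.1e-03 -1.0e+00]
world shift mm [23.9 73.7 -2.7]
```

View pics/scene7.png

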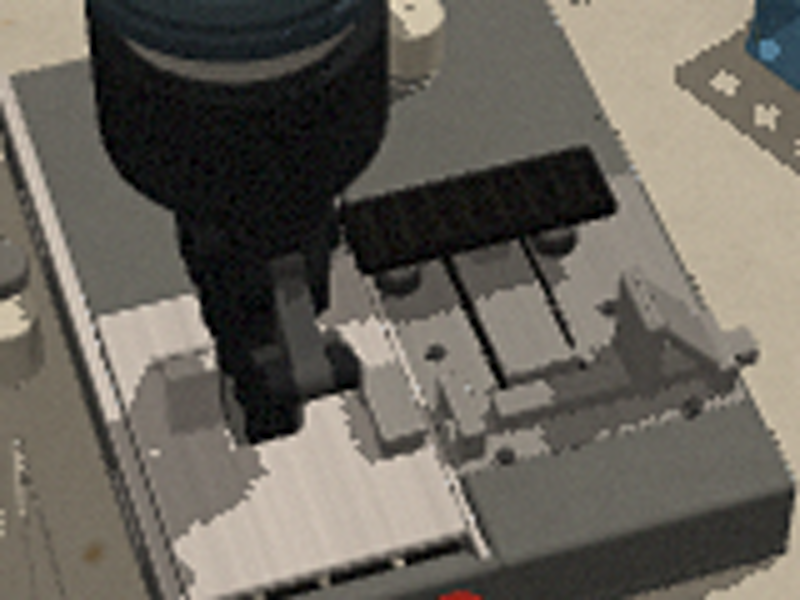

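The lid has begun to move: a gap shows at its right edge around (370,570). Continuing the push.

```bash
python3 -m inch '[{"angular":[0,0,0],"xyz":[2.5,7.5,-1],"grip":0},{"angular":[0,0,0],"xyz":[2.5,7.5,0],"grip":0},{"angular":[0,0,0],"xyz":[2.5,7.5,0],"grip":0},{"angular":[0,0,0],"xyz":[2.5,7.5,0],"grip":0}]'; python3 -c "
from h import *
to(-54,15,57)";  python3 -m inch '[{"angular":[0,0,0],"xyz":[2.4,7.5,0],"grip":0},{"angular":[0,0,0],"xyz":[2.4,7.5,0],"grip":0},{"angular":[0,0,0],"xyz":[2.4,7.5,0],"grip":0},{"angular":[0,0,0],"xyz":[1.6,5,0],"grip":0}]'; python3 -c "
from h import *
to(-54,15,57)"
```

```text
time_s: 9.9
tcp_pos: [0.5065, -0.1466, 0.0585]
eef_rot: [[-0.946, 0.325, 0.001], [0.325, 0.946, -0.001], [-0.001, -0.0, -1.0]]
force: [0.2, -3.3, 0.8]
grip_width: -0.0002
t 9.9 case [-52.7 -30.4  58.5] Fcase [ 1.3 -3.1  0.8] M [-0.51 -0.15 -0.03] w -0.2 yaw err -0.0002 z [ 1.e-03 -5.e-04 -1.e+00]
world shift mm [13.5 43.3 -1.5]
time_s: 10.3
tcp_pos: [0.5148, -0.1187, 0.0582]
eef_rot: [[-0.946, 0.324, -0.0], [0.324, 0.946, 0.0], [0.0, 0.0, -1.0]]
force: [1.0, -3.3, 0.7]
grip_width: -0.0001
t 10.3 case [-54.   -1.3  58.2] Fcase [ 2.1 -2.8  0.7] M [-0.44 -0.14  0.01] w -0.1 yaw err -0.0006 z [-1.e-04  2.e-04 -1.e+00]
world shift mm [ 5.3 15.4 -1.2]
```

```bash
python3 -m inch '[{"angular":[0,0,0],"xyz":[1.6,4.7,0],"grip":0},{"angular":[0,0,0],"xyz":[1.3,3.8,0],"grip":0},{"angular":[0,0,0],"xyz":[0.7,1.9,0],"grip":0},{"angular":[0,0,0],"xyz":[0,0,0],"grip":0}]'; python3 -c "
from h import *
to(-54,15,57)";  python3 -m inch '[{"angular":[0,0,0],"xyz":[0.7,1.9,0],"grip":0},{"angular":[0,0,0],"xyz":[0.7,1.9,0],"grip":0},{"angular":[0,0,0],"xyz":[0,0,0],"grip":0}]'; python3 -c "
from h import *
to(-54,15,57)"
```

```text
time_s: 10.7
tcp_pos: [0.5179, -0.1085, 0.0581]
eef_rot: [[-0.946, 0.325, -0.001], [0.325, 0.946, 0.001], [0.001, 0.001, -1.0]]
force: [-0.2, -0.0, 0.0]
grip_width: 0.0003
t 10.7 case [-54.3   9.3  58.1] Fcase [-0.2 -0.1  0. ] M [-0.01 -0.02 -0.01] w 0.3 yaw err -0.0004 z [-9.e-04  9.e-04 -1.e+00]
world shift mm [ 2.1  5.3 -1.1]
time_s: 11.0
tcp_pos: [0.5191, -0.105, 0.058]
eef_rot: [[-0.946, 0.325, -0.001], [0.325, 0.946, 0.001], [0.001, 0.0, -1.0]]
force: [-1.0, -0.5, 0.2]
grip_width: 0.0003
t 11.0 case [-54.3  13.1  58. ] Fcase [-0.8 -0.8  0.2] M [-0.09  0.15 -0.01] w 0.3 yaw err -0.0003 z [-1.1e-03  5.0e-04 -1.0e+00]
world shift mm [ 0.9  1.7 -1. ]
```

```bash
python3 -m inch '[{"angular":[0,0,0],"xyz":[0.6,1.9,0],"grip":0},{"angular":[0,0,0],"xyz":[0,0,0],"grip":0}]'; python3 -c "
from h import *
st()";  python3 -m inch '[{"angular":[0,0,0],"xyz":[0.6,1.9,0],"grip":0},{"angular":[0,0,0],"xyz":[0,0,0],"grip":0}]'; python3 -c "
from h import *
st()
im=optics.get_image('scene'); x,y=(230,170)
cv2.imwrite('pics/scene8.png',cv2.resize(im[y:y+150,x:x+190,::-1],None,fx=4,fy=4,interpolation=cv2.INTER_CUBIC))"
```

```text
time_s: 11.2
tcp_pos: [0.5199, -0.1031, 0.058]
eef_rot: [[-0.946, 0.325, -0.001], [0.325, 0.946, 0.0], [0.001, 0.0, -1.0]]
force: [-1.6, 0.0, -0.5]
grip_width: 0.0001
t 11.2 case [-54.2  15.1  58. ] Fcase [-1.5 -0.5 -0.5] M [-0.15  0.16 -0.02] w 0.1 yaw err -0.0002 z [-8.e-04  5.e-04 -1.e+00]
time_s: 11.4
tcp_pos: [0.5201, -0.1026, 0.0581]
eef_rot: [[-0.946, 0.324, -0.002], [0.324, 0.946, -0.002], [0.001, -0.002, -1.0]]
force: [-5.5, -7.3, 0.2]
grip_width: -0.0002
t 11.4 case [-54.1  15.7  58.1] Fcase [-2.8 -8.7  0.2] M [-1.15  0.73  0.04] w -0.2 yaw err -0.0007 z [-0.0016 -0.0019 -1.    ]
```

View pics/scene8.png

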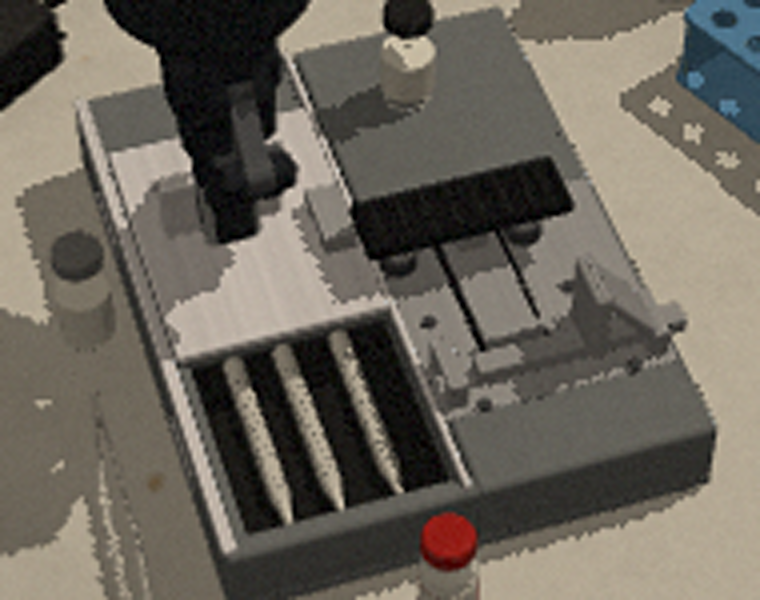

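The well is open, with the lid's right edge at about (290,335), and the lid is against a hard stop (the force jumped). One more nudge to confirm, then back off and lift away.

```bash
python3 -m inch '[{"angular":[0,0,0],"xyz":[0.5,1.5,0],"grip":0},{"angular":[0,0,0],"xyz":[0,0,0],"grip":0},{"angular":[0,0,0],"xyz":[0,0,0],"grip":0}]'; python3 -c "
from h import *
st()";  python3 -m inch '[{"angular":[0,0,0],"xyz":[-1,-3,0],"grip":0},{"angular":[0,0,0],"xyz":[-1.5,-5,0],"grip":0},{"angular":[0,0,0],"xyz":[0,0,15],"grip":0},{"angular":[0,0,0],"xyz":[0,0,30],"grip":0},{"angular":[0,0,0],"xyz":[0,0,40],"grip":0}]';  python3 -m inch '[{"angular":[0,0,0],"xyz":[-30,20,30],"grip":0},{"angular":[0,0,0],"xyz":[-30,40,0],"grip":0},{"angular":[0,0,0],"xyz":[-30,40,0],"grip":0},{"angular":[0,0,0],"xyz":[-30,40,0],"grip":0},{"angular":[0,0,0],"xyz":[-10,30,0],"grip":0}]';  python3 -m inch '[{"angular":[0,0,0],"xyz":[-10,30,0],"grip":0},{"angular":[0,0,0],"xyz":[0,0,0],"grip":0},{"angular":[0,0,0],"xyz":[0,0,0],"grip":0},{"angular":[0,0,0],"xyz":[0,0,0],"grip":0}]'; python3 -c "
from h import *
st()
for n,(x,y) in dict(scene=(230,170),top=(210,130)).items():
  im=optics.get_image(n)
  cv2.imwrite(f'pics/{n}9.png',cv2.resize(im[y:y+190,x:x+200,::-1],None,fx=3,fy=3,interpolation=cv2.INTER_CUBIC))"
```

```text
time_s: 11.75
tcp_pos: [0.5202, -0.1024, 0.0581]
eef_rot: [[-0.946, 0.324, -0.003], [0.324, 0.946, -0.004], [0.001, -0.004, -1.0]]
force: [-7.2, -12.3, -1.2]
grip_width: -0.0002
t 11.75 case [-54.1  15.9  58.1] Fcase [ -2.8 -14.   -1.2] M [-1.98  1.12  0.05] w -0.2 yaw err -0.0006 z [-0.0025 -0.0036 -1.    ]
time_s: 12.25
tcp_pos: [0.5176, -0.1073, 0.1425]
eef_rot: [[-0.946, 0.325, -0.003], [0.325, 0.946, 0.002], [0.004, 0.001, -1.0]]
force: [0.5, 0.3, 0.1]
grip_width: -0.0
time_s: 12.75
tcp_pos: [0.3862, 0.0641, 0.173]
eef_rot: [[-0.946, 0.324, -0.0], [0.324, 0.946, 0.001], [0.001, 0.001, -1.0]]
force: [0.3, 0.2, -0.6]
grip_width: -0.0001
time_s: 13.15
tcp_pos: [0.3794, 0.0914, 0.1735]
eef_rot: [[-0.946, 0.325, 0.001], [0.325, 0.946, -0.0], [-0.001, 0.0, -1.0]]
force: [-0.3, -0.7, 0.6]
grip_width: 0.0003
t 13.15 case [-250.3  153.4  173.5] Fcase [-0.1 -0.8  0.6] M [0.02 0.03 0.01] w 0.3 yaw err 0.0001 z [ 7.e-04 -1.e-04 -1.e+00]
```

View pics/scene9.png

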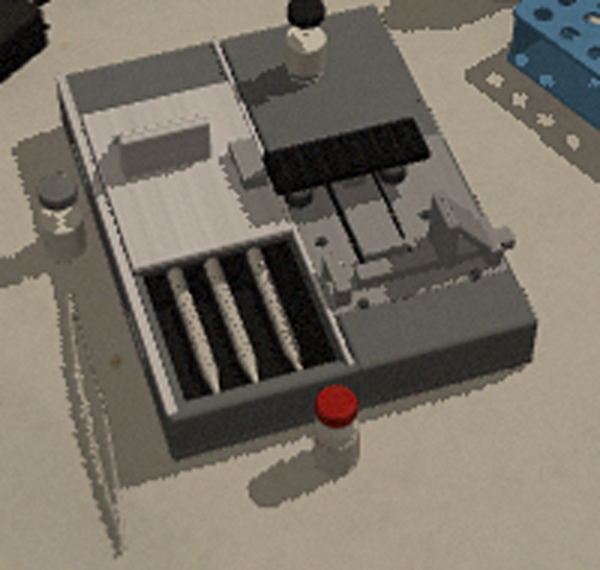

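View pics/top9.png

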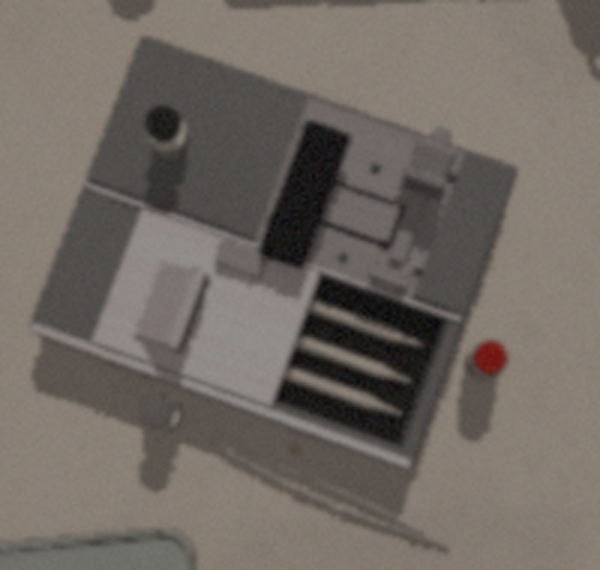

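Both views show the well open, the lid to the left, the tab back against its stop at scene (450,220), and the catch up with its corner at the same pixel as at the start. The vials and forceps have not moved, and the arm is clear. Handing in.

```bash
python3 -c "
from bench import arm
print(arm.hand_in())"
```

```text
the job is handed in; nothing more can be done
None
```

The case is open and the job is handed in; no verdict came back. The last state reading was at 13.15 s of the 51 s allowed.

- **Bolt and catch:** I held the catch down about 8 mm with the left fingertip while the right one pushed the tab back. The tool stopped at case x = 48 mm with the force rising to 17 N, so I took that as the bolt's stop. When I let go, the catch sprang up: in the scene camera its top corner is at the same pixel as at the start, and the tab stayed back.
- **Lid:** I pushed it by the ridge with the fingers shut. It stopped with the fingers at case y ≈ 16 mm and the push at 14 N. That corresponds to roughly the full 85 mm of travel.
- **Final pictures:** Both cameras show the well open, the bolt back and the catch up. The vials and forceps look unmoved, and the arm is clear with no load on it.

**Disagreements in the measurements:**
- The case position fitted from the pictures was off by about 1 pixel on average (up to about 2.4 pixels, roughly 2–4 mm). I settled it by feeling for contact.
- The bolt and lid stops came 1–2 mm past where I predicted, within that error.
- One position reading taken before the arm had settled was about 5 mm off, so I read it again before pressing the catch.

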